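# Gather the nuts in the cut corner of the tote

### The arm

A 6-joint arm with a two-finger parallel gripper is mounted at the origin on the work surface; the furniture and walls round the work are solid. World frame = base frame: x ahead of the robot, y to its left, z up, the work surface at z = 0. Lengths are in m, angles in rad, forces in N, time in s.
With the tool pointing down it reaches from about 0.35 to 0.85 m from the base axis. Payload 8.1 kg.
Tool frame: the origin (TCP) lies between the finger pads; the fingertips stand 11 mm ahead of it and the grasp point (between the pads) lies 8 mm behind it (robot.tips_ahead is the distance from the TCP to the fingertips, in m); z points along the fingers, y is the line along which they close (so a half turn about z gives the same grasp; the last joint's range is limited). The gripper opens to 93 mm and grips with 3 to 60 N. Pads are 15 mm wide; open, the fingers measure 128 mm over their backs; the gripper's body (75 mm by 188 mm) begins 65 mm behind the grasp point.
Start: joints at [-1.196, 0.13, 1.488, -0, 1.523, -0.085], TCP at [0.266, -0.538, 0.203] pointing down, gripper open.
Joint ranges: [-2.96, 2.96], [-0.89, 2.26], [0.02, 2.5], [-1.34, 4.48], [0, 2.73], [-2.66, 2.66]. Speed limits (rad/s): [2.39, 2.39, 2.79, 3.14, 3.14, 3.14].

### API

Orientations are given as a rotation vector (axis times angle).
In Python, from plant import robot gives the robot as it stands. The module is installed in compiled form; this text tells all that it offers.
- The arm moves only by the tool move_arm, never from a script. Its argument "deltas" is one flat list of numbers, 7 for each row, row after row: the shift along the tool's x, y, z in m, then the turn, a rotation vector about the tool's x, y, z in rad, then the opening, from 0 (shut) to 1 (fully open). A call has 1 to 12 rows; each row is the pose to reach, as a shift and turn from the pose commanded when the call began, along the tool's axes at that moment; what a row does not reach only later rows make up. A row lasts 1/8 s, in which the tool goes at most 62.5 mm and 10.7 degrees, less where a joint would pass 70% of its speed; a pose out of reach is approached as far as the arm can. A call with a gripper value outside its range is refused whole. The fingers move at their own pace and stop on an object; "squeeze" is the grip in N (left out, the last holds). Time passes only in rows, so rows that repeat a pose let the fingers close. It gives the time, the measured TCP pose, the force, the opening and the grip force at its end, in the units of the state.
- robot.read_state(): the state, without advancing time (a new reading comes with each control period).
- robot.read_camera(name): name is "scene" or "side" or "wrist"; returns (picture, depth): 480x640x3 uint8, red, green, blue; 480x640 float32, m along the optical axis (not along the pixel's ray), 0 where there is no reading.
- robot.camera_model(name): a dict with "K" (3x3 intrinsics, pixels), "R" (3x3) and "t" (3): a world point X has camera coordinates R X + t; the wrist camera has in their place "tool_from_camera" (4x4, takes a point from camera to tool coordinates, whose origin is the TCP and whose axes are the flange's). Camera axes: x right, y down, z forward; pixel columns grow to the right and rows downward; lengths in m; the calibration is good to about 2 mm. A picture is of the moment at which its call begins: read the wrist's pose just before it. camera_model takes no time and is no camera call.
- robot.close_job(): hands the job in; it is judged then, once.
Trained networks look in the newest picture that a camera, given by its name, has taken for a name from the list of things; names that differ only in an ending like _2 or _b are one class to them, and where a whole thing is asked for, a point or a joint stands for the part that bears it (a point fixed in the world has none). Each returns a list of dicts, best first, with "confidence" (0 to 1); they miss things now and then, are a little off and sometimes report something else, mostly with a low value. They report only what shows in the picture. A call takes as long as a camera call. They do not tell look-alikes from the thing itself.
- robot.recognise(camera, label): "uv" ([column, row] in pixels, amid what is visible of it).
The state is a dict: "t": time; "q": joint angles; "dq": joint speeds; "joint_torque": joint torques, N m; "tool_pos": TCP position; "orientation": TCP orientation; "force": force on the tool from outside, world axes, zero at the start; "wrist_torque": the same for the moment, N m; "opening": finger opening in m; "gripper_force": force on a finger pad.
Only numpy, scipy, OpenCV 4.12 (cv2) and the standard library are available. Lean on these libraries where they do the work, as an engineer would, in place of code of your own. Each camera call takes 0.05 s, during which the arm holds its last target. There are 200 camera calls.

### The job

One hex nut lies on the table beside the green parts tote: put it in the tote with the others while the tote stands flat on the table. Then take the tote by its upright grip plate, lift it clear of the table and tilt it, by about 30 degrees, so that the cut-off corner is its lowest and all four nuts slide together into that corner. Finish holding the tote still like that in the air, all nuts in the corner and none spilled; leave the other things on the table alone.

Things in the scene. Friction and masses are not known exactly. Their poses are not given: they have to be found in the camera images.
- tote: green sheet-steel parts tote on the table, about 0.3 kg. Inside 120 mm (x) by 160 mm (y); walls 3 mm thick, 41 mm high with the rolled rim; floor 4 mm thick. Origin: centre of the underside; z up. The corner at -x, -y is cut off at 45 degrees (24 mm off each side). Grip plate on the +y end. Waxed, slick: nuts slide in it from 6 to 9 degrees of tilt, and it slides easily on the table
- cut_corner (a point): middle of the cut-off corner's inner wall face, at floor height: x -48 mm, y -68 mm, z 4 mm in the tote's frame
- grip_top (a point): centre of the top of the upright grip plate: x 0, y +82 mm, z 86 mm in the tote's frame. The plate is 16 mm thick (along the tote's y), 44 mm wide (along its x), with rounded edges, and stands free above the rim from 41 to 86 mm
- nut_1: steel hex nut, 20 mm across the flats (one pair of flats faces its x and -x), 23 mm across the corners, 10 mm thick, 18 g; origin at the centre of its underside, z up out of its flat; starts in the tote
- nut_2: steel hex nut, 20 mm across the flats (one pair of flats faces its x and -x), 23 mm across the corners, 10 mm thick, 18 g; origin at the centre of its underside, z up out of its flat; starts in the tote
- nut_3: steel hex nut, 20 mm across the flats (one pair of flats faces its x and -x), 23 mm across the corners, 10 mm thick, 18 g; origin at the centre of its underside, z up out of its flat; starts in the tote. None of the three starts in the tote's quarter with the cut-off corner (-x, -y)
- stray_nut: steel hex nut, 20 mm across the flats (one pair of flats faces its x and -x), 23 mm across the corners, 10 mm thick, 18 g; origin at the centre of its underside, z up out of its flat; starts alone on the table right of the tote. Right of it the saw's thick overarm bar runs away from the robot; fingertips 0.48 m above the table clear it
- star_knob: bystander: black five-lobed star knob, 50 x 48 x 27 mm, nearer the robot; origin under its centre
- wax_tin: bystander: round lidded tin, 66 mm diameter, 24 mm high, nearer the robot; origin under its centre
- offcut: bystander: pine offcut, 45 x 120 x 28 mm, beyond the tote; origin under its centre, long along its y
Mind the look-alikes: they are no part of the job. There is more than one size of the tote; the job needs the larger.

How it is judged:
On the way:
1. the stray nut lies in the tote, let go, while the tote stands flat on the table (x of stray_nut in the frame of tote between -0.06 and 0.06 m and y of stray_nut in the frame of tote between -0.08 and 0.08 m and z of stray_nut in the frame of tote between -0.005 and 0.02 m and contact force between the fingers and stray_nut below 0.1 N and linear speed of stray_nut below 0.03 m/s and height (world z) of tote below 0.01 m and angle between tote's own z axis and vertical below 0.1 rad), for 0.2 s.
At the end, for the whole second after the job is handed in: Gripper holds the tote still, cut-off corner over 20 mm up; tilt 0.33 to 0.8 rad, falling over 0.14 rad along both sides toward that corner; all four nuts at rest in the tote within 80 mm of the corner's middle, free of the fingers (contact force between the fingers and tote above 1 N and height (world z) of cut_corner above 0.02 m and angle between tote's own z axis and vertical between 0.33 and 0.8 rad and angle between tote's own x axis and vertical below 1.431 rad and angle between tote's own y axis and vertical below 1.431 rad and linear speed of each of tote, nut_1, nut_2, nut_3, stray_nut below 0.03 m/s and angular speed of tote below 0.2 rad/s and distance between each of nut_1, nut_2, nut_3, stray_nut and cut_corner below 0.08 m and z of nut_1 in the frame of tote between -0.005 and 0.03 m and contact force between the fingers and nut_1 below 0.2 N and z of nut_2 in the frame of tote between -0.005 and 0.03 m and contact force between the fingers and nut_2 below 0.2 N and z of nut_3 in the frame of tote between -0.005 and 0.03 m and contact force between the fingers and nut_3 below 0.2 N and z of stray_nut in the frame of tote between -0.005 and 0.03 m and contact force between the fingers and stray_nut below 0.2 N); the arm keeps its last pose, push and grip.
It fails at once if star knob moved more than 30 mm (distance of star_knob from where it was at the start of the episode above 0.03 m).
It fails at once if wax tin moved more than 30 mm (distance of wax_tin from where it was at the start of the episode above 0.03 m).
It fails at once if offcut moved more than 30 mm (distance of offcut from where it was at the start of the episode above 0.03 m).
It also fails if it takes over 54 s, if anything falls off the work surface, if the arm or the gripper's body presses on something with over 40 N, if the wrist force passes 120 N, or if a joint passes its speed limit or range.

## Working session

There is one attempt and no reset: what is moved stays moved. The work goes in short steps, Python scripts to look and compute and a tool call to move; the robot and the scene stay as the last step left them, time stands still between calls to the robot, and variables do not carry over. Pictures are saved under pics/ and viewed, at most 10 in all, crops included, and the job is handed in when it is done.

Besides the shell and the picture viewer there is one more tool, called in YAML: its name, and indented under it one key for each argument. move_arm: Moves the arm, as the interface text tells. Its arguments: {"type":"object","properties":{"deltas":{"type":"array","items":{"type":"number"}},"squeeze":{"type":"number"}},"required":["deltas"]}

```bash
mkdir -p pics
cat > h.py <<'E'
from plant import robot
import numpy as np, cv2
from scipy.spatial.transform import Rotation as Ro
def tool():
    s=robot.read_state(); T=np.eye(4); T[:3,:3]=Ro.from_rotvec(s["orientation"]).as_matrix(); T[:3,3]=s["tool_pos"]; return T
def cam(name):
    T=tool(); im,d=robot.read_camera(name); m=robot.camera_model(name); K=np.array(m["K"])
    if name=="wrist": W=T@np.array(m["tool_from_camera"])
    else:
        W=np.eye(4); R=np.array(m["R"]); W[:3,:3]=R.T; W[:3,3]=-R.T@np.array(m["t"])
    v,u=np.mgrid[:480,:640]; P=np.stack([(u-K[0,2])/K[0,0]*d,(v-K[1,2])/K[1,1]*d,d],-1)
    X=P@W[:3,:3].T+W[:3,3]; X[d==0]=np.nan
    return im,d,X,W,K
def save(n,im): cv2.imwrite(f"pics/{n}.png",im[:,:,::-1])
E
python3 - <<'E'
from h import *
s=robot.read_state(); print(s["t"],s["tool_pos"],s["orientation"],s["opening"]); print(tool()[:3,:3].round(3))
for c in ("scene","side"):
    im,d,X,W,K=cam(c); save(c,im); np.save(c+".npy",X)
    print(c,W[:3,3])
    for l in ("tote","grip_top","nut_1","stray_nut","star_knob","wax_tin","offcut"):
        for r in robot.recognise(c,l):
            u,v=np.round(r["uv"]).astype(int); print(l,round(r["confidence"],2),u,v,X[v,u].round(3))
E
```

```text
0.0 [ 0.26605725 -0.53712482  0.20232024] [-3.05720470e+00 -7.15451639e-01  4.15429516e-04] 0.09290758619584889
[[ 0.896  0.444 -0.001]
 [ 0.444 -0.896  0.002]
 [ 0.    -0.002 -1.   ]]
scene [0.01678677 0.6195159  0.9843215 ]
tote 0.74 309 401 [0.314 0.301 0.001]
tote 0.56 326 262 [0.513 0.004 0.001]
grip_top 0.67 328 262 [0.508 0.003 0.003]
nut_1 0.39 321 278 [0.485 0.058 0.014]
stray_nut 0.4 409 212 [ 0.448 -0.264  0.008]
star_knob 0.76 332 338 [0.361 0.171 0.023]
wax_tin 0.56 444 241 [ 0.32  -0.222  0.022]
offcut 0.89 210 253 [0.738 0.178 0.023]
side [0.47620275 0.90113839 1.39943295]
tote 0.77 334 268 [ 0.513 -0.001  0.006]
tote 0.66 406 376 [0.305 0.301 0.006]
grip_top 0.88 337 270 [0.504 0.003 0.004]
grip_top 0.58 403 375 [0.312 0.298 0.004]
nut_1 0.5 329 252 [ 0.532 -0.052  0.008]
nut_1 0.23 336 270 [0.507 0.004 0.005]
star_knob 0.51 389 326 [0.355 0.179 0.033]
wax_tin 0.59 404 208 [ 0.323 -0.224  0.024]
offcut 0.76 236 312 [0.758 0.176 0.024]
```

View pics/scene.png

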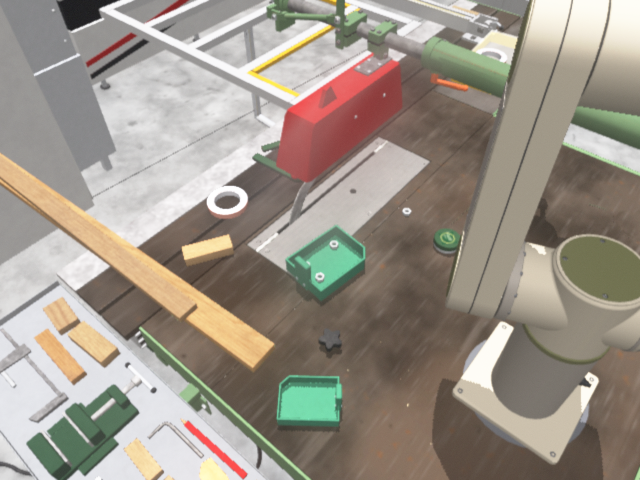

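View pics/side.png

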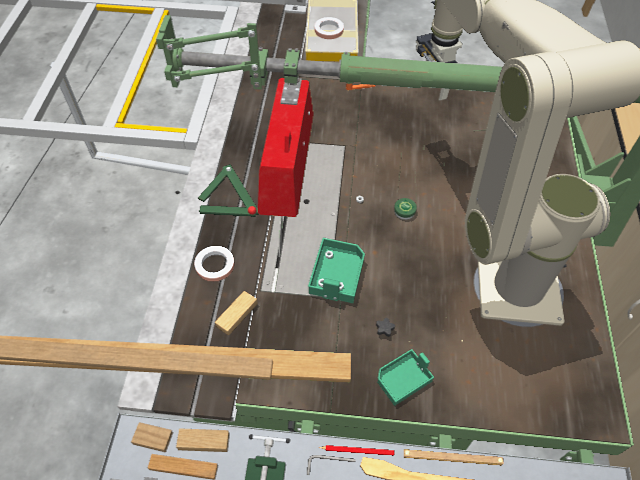

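Run:
```python
from h import *
X=np.load("side.npy"); S=np.load("scene.npy")
imS=cv2.imread("pics/side.png"); imC=cv2.imread("pics/scene.png")
for n,A,im in (("side",X,imS),("scene",S,imC)):
    b,g,r=[im[...,i].astype(int) for i in range(3)]
    green=(g>r+35)
    m=green&(A[...,0]>.4)&(A[...,0]<.65)&(abs(A[...,1])<.16)&(A[...,2]>.03)&(A[...,2]<.1)
    for lo,hi in((.034,.05),(.06,.1)):
        k=m&(A[...,2]>lo)&(A[...,2]<hi); p=A[k]
        if len(p)<5: continue
        print(n,lo,len(p),"min area",cv2.minAreaRect((p[:,:2]*1000).astype(np.float32)),p.min(0).round(3),p.max(0).round(3),p[:,:2].mean(0))
    # bar
    k=(A[...,2]>.15)&(A[...,1]<-.25)&(A[...,1]>-.9)&(A[...,0]>.1)&(A[...,0]<1.2)&green
    p=A[k]
    for x in np.arange(.1,1.2,.1):
        q=p[abs(p[:,0]-x)<.03]
        if len(q)>5: print(n,"bar x",x.round(1),len(q),q.min(0).round(2),q.max(0).round(2))
# tall stuff (saw guard)
k=(X[...,2]>.05)&(X[...,1]<.2)&(X[...,1]>-.35)&(X[...,0]>.45)&(X[...,0]<1.0); p=X[k&(X[...,2]<.6)]
for z in(.05,.1,.2,.3):
    q=p[(p[:,2]>z)&(p[:,2]<z+.1)]; print(z,len(q),q.min(0).round(2) if len(q) else'',q.max(0).round(2) if len(q) else '')
print(S[212,409],X[198,360])
```

```text
side 0.034 411 min area ((503.2493896484375, 15.957870483398438), (178.86807250976562, 128.91482543945312), 81.73248291015625) [ 0.433 -0.08   0.034] [0.577 0.107 0.05 ] [0.50536685 0.0219214 ]
side 0.06 155 min area ((514.139404296875, 94.11125946044922), (20.26140785217285, 43.7669563293457), 80.51163482666016) [0.493 0.083 0.06 ] [0.536 0.106 0.093] [0.51411273 0.09701994]
side bar x 0.2 88 [ 0.17 -0.42  0.4 ] [ 0.23 -0.38  0.41]
side bar x 0.3 120 [ 0.27 -0.42  0.4 ] [ 0.33 -0.38  0.41]
side bar x 0.5 84 [ 0.48 -0.45  0.38] [ 0.53 -0.38  0.41]
side bar x 0.7 71 [ 0.67 -0.44  0.39] [ 0.69 -0.36  0.4 ]
side bar x 0.8 32 [ 0.79 -0.35  0.4 ] [ 0.83 -0.34  0.51]
side bar x 0.9 28 [ 0.87 -0.35  0.37] [ 0.93 -0.34  0.49]
side bar x 1.0 94 [ 0.97 -0.44  0.36] [ 1.01 -0.34  0.48]
scene 0.034 384 min area ((501.8443603515625, 10.802566528320312), (168.74343872070312, 130.21458435058594), 82.01290130615234) [ 0.431 -0.08   0.034] [0.577 0.102 0.045] [0.49356882 0.01280264]
scene 0.06 104 min area ((512.9810791015625, 91.76692199707031), (16.059125900268555, 45.41390609741211), 84.01742553710938) [0.49  0.082 0.065] [0.535 0.101 0.091] [0.5113154  0.09229637]
scene bar x 0.8 7 [ 0.77 -0.43  0.39] [ 0.77 -0.4   0.39]
0.05 247 [ 0.49 -0.11  0.05] [0.68 0.11 0.1 ]
0.1 717 [ 0.62 -0.35  0.16] [ 0.73 -0.05  0.2 ]
0.2 2242 [ 0.62 -0.35  0.2 ] [ 0.73 -0.06  0.3 ]
0.3 2625 [ 0.63 -0.35  0.3 ] [ 1.   -0.09  0.4 ]
[ 0.44818918 -0.26387068  0.00781479] [ 0.45584406 -0.26489734  0.00441867]
```

move_arm:
  deltas: [-0.02,0.04,-0.03,0,0,0,1,-0.025,0.05,-0.09,0,0,0,1,-0.025,0.05,-0.15,0,0,0,1,-0.025,0.05,-0.21,0,0,0,1,-0.025,0.05,-0.27,0,0,0,1,-0.025,0.05,-0.32,0,0,0,1,-0.025,0.05,-0.33,0,0,0,1,-0.025,0.05,-0.33,0,0,0,1]

```text
t: 1.8
tool_pos: [0.2662, -0.594, 0.5344]
orientation: [3.057, 0.715, 0.0]
force: [-0.3, -0.6, -0.5]
opening: 0.0929
gripper_force: 0.0
```

move_arm:
  deltas: [0.045,-0.03,0,0,0,-0.15,1,0.09,-0.062,0,0,0,-0.33,1,0.135,-0.093,0,0,0,-0.5,1,0.18,-0.124,0,0,0,-0.68,1,0.225,-0.155,0,0,0,-0.85,1,0.27,-0.186,0,0,0,-1.0,1,0.31,-0.214,0,0,0,-1.11,1,0.31,-0.214,0.05,0,0,-1.11,1,0.31,-0.214,0.11,0,0,-1.11,1,0.31,-0.214,0.17,0,0,-1.11,1,0.31,-0.214,0.23,0,0,-1.11,1,0.31,-0.214,0.29,0,0,-1.11,1]

```text
t: 3.3
tool_pos: [0.4476, -0.2632, 0.2394]
orientation: [-2.221, -2.219, 0.0]
force: [0.7, 0.0, -0.5]
opening: 0.0932
gripper_force: 0.0
```

Run:
```python
from h import *
im,d,X,W,K=cam("wrist"); save("w1",im)
T=tool(); print(T.round(3)); print(robot.read_state()["q"])
print([ (r["uv"],r["confidence"]) for r in robot.recognise("wrist","stray_nut")])
m=(np.linalg.norm(X[...,:2]-[.45,-.264],axis=-1)<.04)&(X[...,2]>.006)&(X[...,2]<.02)
p=X[m]; print(m.sum(),p.mean(0),p.min(0),p.max(0)); 
v,u=np.nonzero(m); print(u.min(),u.max(),v.min(),v.max())
if m.sum()>20:
    c=im[max(v.min()-30,0):v.max()+30,max(u.min()-30,0):u.max()+30]; save("w1c",cv2.resize(c,None,fx=4,fy=4) if c.shape[0]<140 else c)
```

```text
[[ 0.001  1.    -0.014  0.443]
 [ 1.    -0.001  0.01  -0.26 ]
 [ 0.01  -0.014 -1.     0.228]
 [ 0.     0.     0.     1.   ]]
[-6.30427269e-01 -9.45670113e-02  1.67049499e+00 -2.83240702e-05
  1.58331388e+00 -6.29500787e-01]
[([336.1, 206.3], 0.58)]
249 [ 0.45845672 -0.26240752  0.00989242] [ 0.44846445 -0.27299646  0.00619322] [ 0.46843392 -0.25185212  0.01190502]
323 343 190 211
```

View pics/w1c.png

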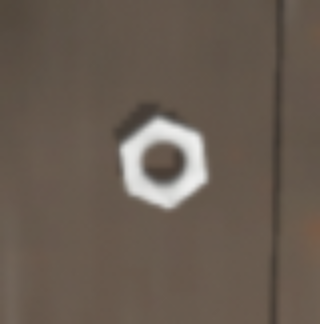

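Run:
```python
from h import *
im,d,X,W,K=cam("wrist"); print(tool()[:3,3])
m=(np.linalg.norm(X[...,:2]-[.455,-.264],axis=-1)<.03)&(X[...,2]>.006)&(X[...,2]<.02)
p=X[m]; print(p.mean(0),p.min(0),p.max(0))
q=p[:,:2]-p[:,:2].mean(0)
for a in range(-30,31,5):
    n=np.array([np.cos(np.radians(a)),np.sin(np.radians(a))]); e=q@n; print(a,round((e.max()-e.min())*1e3,1),end="; ")
```

```text
[ 0.44575972 -0.26192871  0.23822071]
[ 0.45832921 -0.26246221  0.00988179] [ 0.44836694 -0.27380914  0.00623121] [ 0.46905854 -0.25178479  0.0125254 ]
-30 22.2; -25 22.3; -20 22.3; -15 22.2; -10 21.8; -5 21.4; 0 20.7; 5 20.2; 10 20.0; 15 20.5; 20 20.9; 25 21.4; 30 21.7;
```

move_arm:
  deltas: [0.0,0.006,0.05,0,0,-0.1,1,0.0,0.011,0.1,0,0,-0.14,1,0.0,0.011,0.14,0,0,-0.14,1,0.0,0.011,0.14,0,0,-0.14,1,0.0,0.011,0.14,0,0,-0.14,1]

```text
t: 4.08
tool_pos: [0.462, -0.2657, 0.1072]
orientation: [2.059, 2.367, 0.001]
force: [0.0, -0.1, 1.2]
opening: 0.0932
gripper_force: 0.0
```

Run:
```python
from h import *
print(tool().round(4))
im,d,X,W,K=cam("wrist"); print(tool().round(4)); save("w2",im)
m=(np.linalg.norm(X[...,:2]-[.458,-.262],axis=-1)<.03)&(X[...,2]>.006)&(X[...,2]<.02)
p=X[m]; print(m.sum(),p.mean(0),p.min(0),p.max(0))
if m.sum()>20:
    print(cv2.minAreaRect((p[:,:2]*1000).astype(np.float32)))
    q=p[:,:2]-p[:,:2].mean(0)
    for a in range(-30,31,5):
        n=np.array([np.cos(np.radians(a)),np.sin(np.radians(a))]); e=q@n; print(a,round((e.max()-e.min())*1e3,1),end="; ")
```

```text
[[-0.1385  0.9904  0.0039  0.462 ]
 [ 0.9904  0.1385 -0.0028 -0.2657]
 [-0.0033  0.0035 -1.      0.1072]
 [ 0.      0.      0.      1.    ]]
[[-0.1385  0.9904  0.0046  0.4621]
 [ 0.9904  0.1385 -0.0033 -0.2659]
 [-0.0039  0.0041 -1.      0.1074]
 [ 0.      0.      0.      1.    ]]
533 [ 0.4586512  -0.2620193   0.00974414] [ 0.44802819 -0.27349068  0.00615705] [ 0.46910014 -0.25131817  0.01184373]
((458.7175598144531, -262.3486328125), (19.846223831176758, 22.2094783782959), 11.081663131713867)
-30 22.2; -25 22.3; -20 22.3; -15 22.2; -10 22.0; -5 21.6; 0 21.1; 5 20.4; 10 19.9; 15 20.5; 20 21.1; 25 21.6; 30 22.0;
```

move_arm:
  deltas: [0.004,-0.003,0.05,0,0,-0.03,1,0.004,-0.003,0.08,0,0,-0.03,0.7,0.004,-0.003,0.09,0,0,-0.03,0.6,0.004,-0.003,0.09,0,0,-0.03,0.5]

```text
t: 4.62
tool_pos: [0.4574, -0.2614, 0.0149]
orientation: [2.025, 2.4, 0.0]
force: [0.1, 0.1, -0.7]
opening: 0.0673
gripper_force: 0.0
```

```bash
python3 -c "
from h import *
print(tool().round(4), robot.read_state()['force'])"
```

```text
[[-0.1681  0.9858  0.0014  0.4574]
 [ 0.9858  0.1681 -0.001  -0.2614]
 [-0.0013  0.0012 -1.      0.0149]
 [ 0.      0.      0.      1.    ]] [ 0.08310928  0.14009277 -0.71717027]
```

move_arm:
  deltas: [0,0.001,0,0,0,0,0,0,0.001,0,0,0,0,0,0,0.001,0,0,0,0,0,0,0.001,0,0,0,0,0,0,0.001,0,0,0,0,0,0,0.001,0,0,0,0,0]
  squeeze: 20

```text
t: 5.38
tool_pos: [0.4573, -0.2605, 0.0133]
orientation: [-2.026, -2.401, 0.0]
force: [0.4, -1.3, -0.3]
opening: 0.0076
gripper_force: 0.0
```

Run:
```python
from h import *
print(robot.read_state()['opening'],tool()[:3,3])
im,d,X,W,K=cam("wrist"); save("w3",im)
```

```text
0.007586318628478116 [ 0.45731363 -0.26050593  0.01327827]
```

View pics/w3.png

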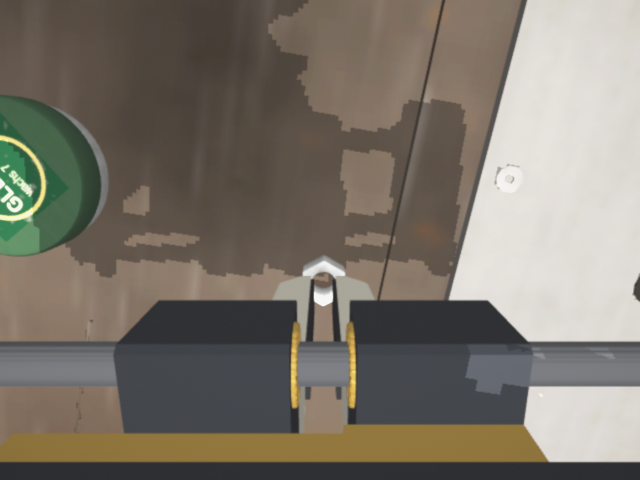

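move_arm:
  deltas: [0,0.0,0,0,0,0,0.5,0,0.0,0,0,0,0,0.8,0,0,-0.03,0,0,0,0.8,0,0,-0.08,0,0,0,1,0,0,-0.09,0,0,0,1,0,0,-0.09,0,0,0,1,0,0,-0.09,0,0,0,1]

```text
t: 6.3
tool_pos: [0.4564, -0.2599, 0.1016]
orientation: [-2.024, -2.399, 0.0]
force: [0.9, -0.9, -0.5]
opening: 0.0694
gripper_force: 0.0
```

Run:
```python
from h import *
T=tool();print(T.round(4))
im,d,X,W,K=cam("wrist"); T=tool();print(T[:3,3].round(4)); save("w4",im)
m=(np.linalg.norm(X[...,:2]-[.458,-.262],axis=-1)<.05)&(X[...,2]>.006)&(X[...,2]<.02)
p=X[m]; print(m.sum(),p.mean(0),p.min(0),p.max(0))
v,u=np.nonzero(m); print(u.mean(),v.mean())
print(cv2.minAreaRect((p[:,:2]*1000).astype(np.float32)))
print("tool coords",T[:3,:3].T@(p.mean(0)-T[:3,3]))
print(robot.camera_model("wrist")["tool_from_camera"])
# fingertips in the tool frame
t=(X-T[:3,3])@T[:3,:3]
k=(t[...,2]>-.02)&(t[...,2]<.02)&(abs(t[...,1])<.08)
q=t[k]; print(k.sum(),q.min(0),q.max(0)) if k.sum() else 0
```

```text
[[-0.1682  0.9858 -0.0021  0.4564]
 [ 0.9858  0.1682  0.0015 -0.2599]
 [ 0.0019 -0.0019 -1.      0.1016]
 [ 0.      0.      0.      1.    ]]
[ 0.4563 -0.2598  0.1014]
539 [ 0.4584507  -0.26202728  0.009788  ] [ 0.44815173 -0.27363157  0.00601793] [ 0.46880742 -0.25140823  0.01186245]
324.1187384044527 237.83858998144711
((458.7763977050781, -262.5783386230469), (19.645137786865234, 22.54878807067871), 8.960939407348633)
tool coords [-0.00277878  0.00198084  0.09161408]
[[ 4.12709279e-04 -9.68878690e-01 -2.47535681e-01  6.76131629e-02]
 [ 9.99999739e-01  2.53195505e-04  6.76239650e-04  7.94499498e-04]
 [-5.92519265e-04 -2.47535896e-01  9.68878542e-01 -1.81266349e-01]
 [ 0.00000000e+00  0.00000000e+00  0.00000000e+00  1.00000000e+00]]
314 [-0.0086902  -0.04419808 -0.01999384] [ 0.00879631  0.04457953 -0.01434193]
```

View pics/w4.png

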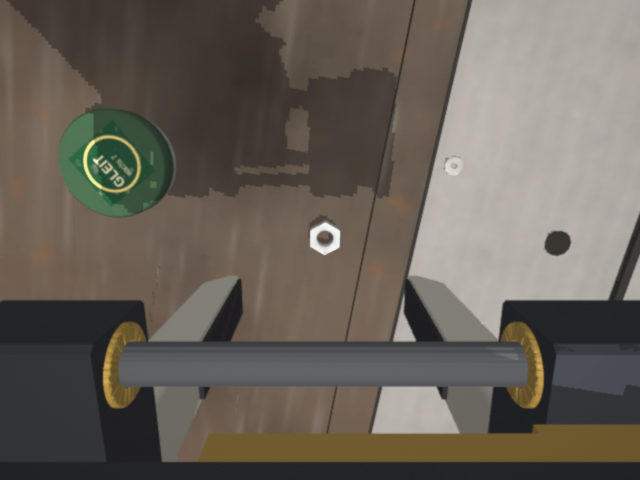

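Run:
```python
from h import *
print(robot.tips_ahead, robot.read_state()['opening'])
T=tool();im,d,X,W,K=cam("wrist")
print("table z",np.nanmedian(X[20:200,200:350,2]), "T",T[:3,3])
t=(X-T[:3,3])@T[:3,:3]
for (u,v) in [(240,282),(407,282),(238,300),(412,300),(225,350),(430,350),(205,390),(230,310),(325,238)]:
    print(u,v,t[v,u].round(4),d[v,u],im[v,u])
```

```text
0.011 0.07333997838860079
table z -0.00025797964773474624 T [ 0.45626354 -0.25978323  0.10141205]
240 282 [-0.0381 -0.0588  0.102 ] 0.3005572 [109  94  80]
407 282 [-0.0378  0.0615  0.1012] 0.29985622 [154 148 144]
238 300 [-0.052  -0.0609  0.1018] 0.30377698 [94 81 70]
412 300 [ 0.0004  0.0375 -0.0222] 0.17079768 [31 30 31]
225 350 [ 0.0301 -0.0164 -0.115 ] 0.073481366 [76 77 79]
430 350 [ 0.0299  0.0199 -0.1146] 0.07397696 [76 78 80]
205 390 [-0.1265 -0.09    0.1015] 0.32196504 [99 83 71]
230 310 [-0.0006 -0.0356 -0.0297] 0.1636908 [31 30 32]
325 238 [-0.0049  0.0025  0.1001] 0.29056838 [104  88  75]
```

Run:
```python
from h import *
T=tool();im,d,X,W,K=cam("wrist")
t=(X-T[:3,3])@T[:3,:3]
k=(t[...,2]>-.08)&(t[...,2]<.06)&(abs(t[...,0])<.03)
q=t[k]; print(np.sort(q[:,2])[-8:], q[q[:,2]>-.022].round(4)[::20])
w3=cv2.imread("pics/w3.png"); print(robot.read_state()['opening'])
```

```text
[-0.01476043 -0.01474279 -0.01471911 -0.01465226 -0.01460361 -0.01431141
 -0.01427369 -0.01410104] [[ 0.0087 -0.0429 -0.0164]
 [ 0.0085 -0.044  -0.0171]
 [ 0.0086  0.0435 -0.0171]
 [ 0.0086 -0.04   -0.0184]
 [ 0.0087  0.0468 -0.0187]
 [ 0.0078 -0.0394 -0.0176]
 [ 0.0085  0.045  -0.0195]
 [ 0.0084 -0.0436 -0.0204]
 [ 0.0069  0.04   -0.0162]
 [ 0.0087  0.0478 -0.0212]
 [ 0.008  -0.042  -0.0206]
 [ 0.0083  0.0409 -0.0211]
 [ 0.0072 -0.039  -0.0194]
 [ 0.007  -0.0384 -0.0202]
 [ 0.0052 -0.0377 -0.0166]
 [ 0.0068  0.0408 -0.0219]
 [ 0.003   0.0396 -0.0154]
 [ 0.003  -0.0377 -0.0189]
 [ 0.0019 -0.0381 -0.0195]
 [ 0.0017  0.0393 -0.021 ]
 [-0.0013 -0.0379 -0.0172]
 [-0.0017  0.0392 -0.0182]
 [-0.0041 -0.0379 -0.0159]
 [-0.004  -0.0376 -0.0193]
 [-0.0065 -0.0379 -0.0166]
 [-0.0074 -0.0376 -0.0179]
 [-0.008  -0.038  -0.0203]]
0.08124022731876872
```

move_arm:
  deltas: [0.0,0,0,0,0,0,0.4,0,0,0,0,0,0,0.4,0,0,0,0,0,0,0.4,0,0,0,0,0,0,0.4,0,0,0,0,0,0,0.4]

```text
t: 7.08
tool_pos: [0.4574, -0.2606, 0.1034]
orientation: [2.026, 2.401, 0.0]
force: [0.1, 0.2, 0.0]
opening: 0.0407
gripper_force: 0.0
```

Run:
```python
from h import *
T=tool();im,d,X,W,K=cam("wrist");save("w5",im)
t=(X-T[:3,3])@T[:3,:3]
k=(t[...,2]>-.08)&(t[...,2]<.06)&(abs(t[...,0])<.03)
q=t[k]; print(np.sort(q[:,2])[-8:], q[q[:,2]>-.02].round(4)[::30])
print(T[:3,3],robot.read_state()['opening'])
```

```text
[-0.01487894 -0.01483458 -0.014736   -0.01464378 -0.01462585 -0.01461341
 -0.01443871 -0.01436132] [[ 0.0081 -0.0252 -0.0146]
 [ 0.0086 -0.0219 -0.0172]
 [ 0.0082 -0.0215 -0.0174]
 [ 0.0085 -0.0225 -0.0193]
 [ 0.0081 -0.0233 -0.0194]
 [ 0.0071  0.022  -0.0191]
 [ 0.0006 -0.0197 -0.0173]
 [-0.005   0.0212 -0.0149]
 [-0.008   0.0211 -0.0165]]
[ 0.4574047  -0.26055717  0.10339701] 0.038438151928988674
```

View pics/w5.png

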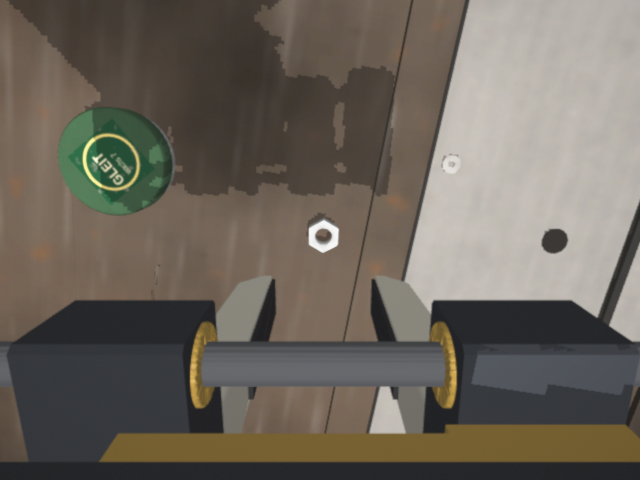

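move_arm:
  deltas: [-0.002,0.001,0.05,0,0,0,0.4,-0.002,0.001,0.09,0,0,0,0.4,-0.002,0.001,0.1,0,0,0,0.4,-0.002,0.001,0.107,0,0,0,0.4,-0.002,0.001,0.107,0,0,0,0.4]

```text
t: 7.75
tool_pos: [0.4595, -0.2629, -0.0025]
orientation: [2.025, 2.4, 0.0]
force: [0.8, -0.0, 0.0]
opening: 0.0373
gripper_force: 0.0
```

No contact at TCP z = -0.0025: the fingertips do end short of the stated place. A bit lower, then close.

move_arm:
  deltas: [0,0,0.004,0,0,0,0.4,0,0,0.007,0,0,0,0.3,0,0,0.007,0,0,0,0,0,0,0.007,0,0,0,0,0,0,0.007,0,0,0,0,0,0,0.007,0,0,0,0]
  squeeze: 20

```text
t: 8.5
tool_pos: [0.4587, -0.2623, -0.0106]
orientation: [2.026, 2.401, 0.0]
force: [0.6, -0.1, 0.4]
opening: 0.0191
gripper_force: 20.0
```

move_arm:
  deltas: [0,0,-0.05,0,0,0,0,0,0,-0.11,0,0,0,0,0.05,0.013,-0.15,0,0,0.1,0,0.1,0.026,-0.15,0,0,0.2,0,0.15,0.04,-0.15,0,0,0.31,0,0.2,0.052,-0.15,0,0,0.31,0,0.244,0.062,-0.15,0,0,0.31,0,0.244,0.062,-0.15,0,0,0.31,0,0.244,0.062,-0.15,0,0,0.31,0]

```text
t: 9.62
tool_pos: [0.4788, -0.0117, 0.1394]
orientation: [2.371, 2.06, -0.0]
force: [0.1, 0.2, 0.2]
opening: 0.0195
gripper_force: 20.0
```

```bash
cat > tote.py <<'E'
from h import *
T=tool();im,d,X,W,K=cam("wrist");save("w6",im)
print(T.round(4),robot.read_state()['opening'],robot.read_state()['gripper_force'])
b,g,r=im[...,2].astype(int),im[...,1].astype(int),im[...,0].astype(int)
m=(g>r+35)&(X[...,0]>.4)&(X[...,0]<.65)&(abs(X[...,1])<.16)
for lo,hi in((.034,.05),(.06,.1)):
    p=X[m&(X[...,2]>lo)&(X[...,2]<hi)]
    if len(p)>20: print(lo,len(p),cv2.minAreaRect((p[:,:2]*1000).astype(np.float32)),p.min(0).round(4),p.max(0).round(4))
for c in("scene","wrist"):
    if c=="scene": _,_,X,_,_=cam(c)
    for x in robot.recognise(c,"nut_1"):
        u,v=np.round(x["uv"]).astype(int); print(c,"nut",round(x["confidence"],2),u,v,X[v,u].round(3))
E
python3 tote.py
```

```text
[[ 1.397e-01  9.902e-01  0.000e+00  4.788e-01]
 [ 9.902e-01 -1.397e-01 -4.000e-04 -1.170e-02]
 [-4.000e-04  1.000e-04 -1.000e+00  1.394e-01]
 [ 0.000e+00  0.000e+00  0.000e+00  1.000e+00]] 0.019139031968767144 19.999823527032277
0.034 4561 ((504.72943115234375, 13.948745727539062), (159.7158660888672, 128.24334716796875), 81.98651885986328) [ 0.4331 -0.0739  0.034 ] [0.5784 0.1015 0.0491]
0.06 2543 ((515.4032592773438, 90.66020965576172), (15.648303985595703, 43.94451141357422), 81.89979553222656) [0.4931 0.0807 0.0629] [0.5372 0.1009 0.0888]
scene nut 0.62 333 244 [ 0.537 -0.052  0.001]
scene nut 0.5 317 277 [0.5   0.055 0.003]
wrist nut 0.82 399 124 [0.325 0.073 0.536]
wrist nut 0.68 401 259 [ 0.379 -0.124 -0.003]
wrist nut 0.56 331 121 [0.487 0.027 0.442]
```

View pics/w6.png

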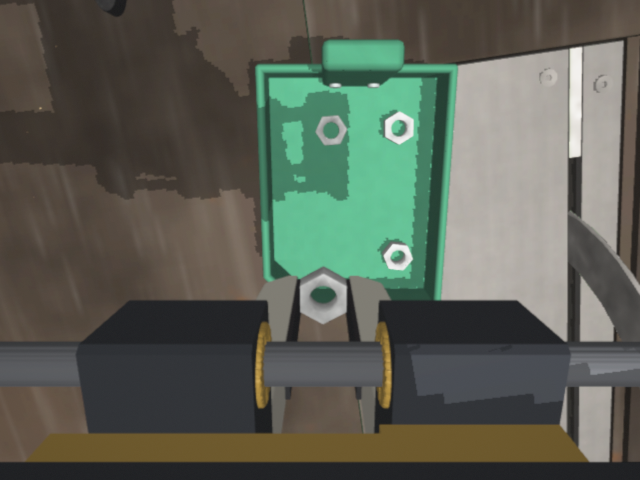

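move_arm:
  deltas: [0,0.005,0.05,0,0,0,0,0,0.005,0.1,0,0,0,0,0,0.005,0.13,0,0,0,0,0,0.005,0.142,0,0,0,0,0,0.005,0.142,0,0,0,0,0,0.005,0.142,0,0,0,0.32,0,0.005,0.142,0,0,0,0.32,0,0.005,0.142,0,0,0,0.32]

```text
t: 10.82
tool_pos: [0.4845, -0.0122, -0.0017]
orientation: [2.371, 2.059, 0.002]
force: [-0.4, 0.1, -0.8]
opening: 0.0296
gripper_force: 0.0
```

move_arm:
  deltas: [0,0,-0.05,0,0,0,0.32,0,0,-0.11,0,0,0,0.5,0,0,-0.15,0,0,-0.17,0.5,0.02,0.003,-0.15,0,0,-0.35,0.5,0.04,0.006,-0.15,0,0,-0.53,0.5,0.06,0.009,-0.15,0,0,-0.71,0.5,0.08,0.012,-0.15,0,0,-0.89,0.5,0.1,0.015,-0.15,0,0,-1.07,0.5,0.106,0.016,-0.15,0,0,-1.25,0.5,0.106,0.016,-0.15,0,0,-1.43,0.5,0.106,0.016,-0.15,0,0,-1.57,0.5,0.106,0.016,-0.15,0,0,-1.57,0.5]

```text
t: 12.32
tool_pos: [0.5145, 0.0907, 0.1476]
orientation: [0.224, 3.133, 0.0]
force: [0.7, 0.4, 0.9]
opening: 0.0468
gripper_force: 0.0
```

```bash
sed -i 's/"w6"/"w7"/' tote.py; python3 tote.py
python3 - <<'E'
from h import *
im,d,X,W,K=cam("side"); save("s2",cv2.resize(im[200:340,260:440],None,fx=4,fy=4,interpolation=cv2.INTER_CUBIC)); print(robot.read_state()["q"])
E
```

```text
[[-9.899e-01  1.420e-01  4.000e-04  5.145e-01]
 [ 1.420e-01  9.899e-01  0.000e+00  9.070e-02]
 [-4.000e-04  1.000e-04 -1.000e+00  1.476e-01]
 [ 0.000e+00  0.000e+00  0.000e+00  1.000e+00]] 0.04645893987473464 0.0
0.034 4239 ((503.8532409667969, 9.764625549316406), (168.29542541503906, 127.51677703857422), 81.53057098388672) [ 0.433  -0.0801  0.0341] [0.5789 0.1013 0.0437]
0.06 1746 ((515.5737915039062, 90.53239440917969), (15.657845497131348, 43.178794860839844), 82.22697448730469) [0.4937 0.0804 0.0687] [0.537  0.1008 0.0881]
scene nut 0.63 332 243 [ 0.536 -0.047  0.01 ]
scene nut 0.29 325 263 [0.512 0.01  0.003]
wrist nut 0.96 276 194 [ 0.775 -0.095 -0.001]
wrist nut 0.91 160 267 [0.798 0.284 0.023]
wrist nut 0.59 278 260 [ 0.61   0.073 -0.002]
[ 7.60952579e-02 -4.70093202e-02  1.77342106e+00 -2.03711834e-06
  1.41506688e+00 -1.35103200e+00]
```

View pics/s2.png

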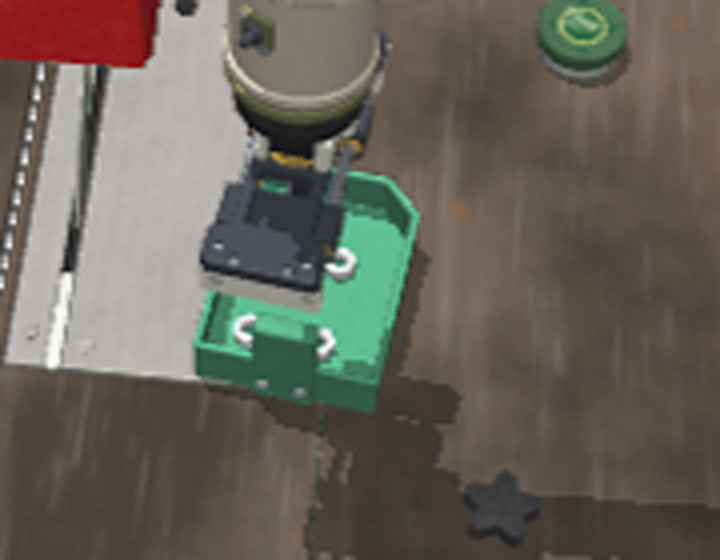

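move_arm:
  deltas: [-0.001,0,0.05,0,0,0,0.5,-0.001,0,0.09,0,0,0,0.5,-0.001,0,0.11,0,0,0,0.5,-0.001,0,0.115,0,0,0,0.5,-0.001,0,0.115,0,0,0,0.3,-0.001,0,0.115,0,0,0,0.2,-0.001,0,0.115,0,0,0,0,-0.001,0,0.115,0,0,0,0,-0.001,0,0.115,0,0,0,0]
  squeeze: 60

```text
t: 13.7
tool_pos: [0.5162, 0.0906, 0.0333]
orientation: [0.222, 3.132, 0.0]
force: [-0.3, 1.1, 5.9]
opening: 0.0156
gripper_force: 60.0
```

move_arm:
  deltas: [0,0,-0.005,0,0,0,0,0,0,-0.015,0,0,0,0,0,0,-0.03,0,0,0,0,0,0,-0.05,0,0,0,0,0.005,0.005,-0.075,0,0,0,0,0.01,0.01,-0.1,0,0,0,0,0.015,0.015,-0.125,0,0,0,0,0.02,0.02,-0.15,0,0,0,0,0.025,0.025,-0.175,0,0,0,0,0.03,0.03,-0.19,0,0,0,0,0.03,0.03,-0.2,0,0,0,0,0.03,0.03,-0.2,0,0,0,0]

```text
t: 15.2
tool_pos: [0.4903, 0.1243, 0.2328]
orientation: [0.222, 3.133, 0.0]
force: [0.1, 0.3, -5.2]
opening: 0.0156
gripper_force: 60.0
```

Run:
```python
from h import *
s=robot.read_state(); print(tool().round(3),s["q"].round(3) if hasattr(s["q"],"round") else s["q"],s["force"],s["wrist_torque"])
im,d,X,W,K=cam("side"); save("s3",cv2.resize(im[150:390,240:500],None,fx=2.3,fy=2.3,interpolation=cv2.INTER_CUBIC))
```

```text
[[-0.99   0.141  0.001  0.49 ]
 [ 0.141  0.99   0.     0.124]
 [-0.001  0.    -1.     0.233]
 [ 0.     0.     0.     1.   ]] [ 0.147 -0.138  1.703 -0.     1.576 -1.282] [ 0.10020111  0.30951792 -5.20541849] [ 0.34913351 -0.18840196 -0.06847963]
```

View pics/s3.png

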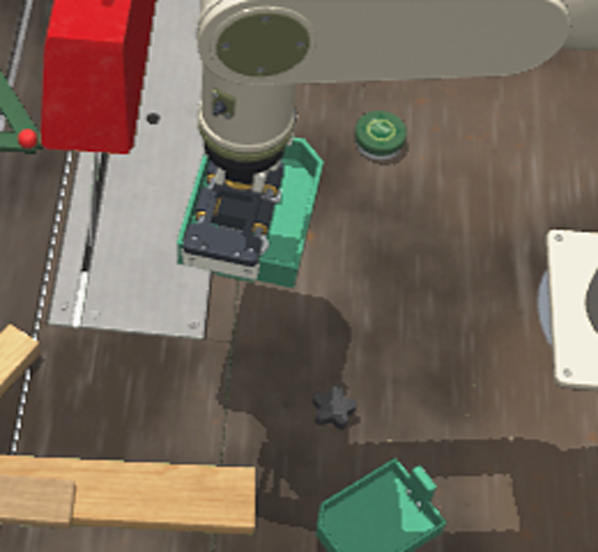

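move_arm:
  deltas: [0,0,0,-0.02,-0.02,0,0,0,0,0,-0.05,-0.05,0,0,0,0,0,-0.09,-0.09,0,0,0,0,0,-0.13,-0.13,0,0,0,0,0,-0.17,-0.17,0,0,0,0,0,-0.21,-0.21,0,0,0,0,0,-0.25,-0.25,0,0,0,0,0,-0.29,-0.29,0,0,0,0,0,-0.33,-0.33,0,0,0,0,0,-0.36,-0.36,0,0,0,0,0,-0.38,-0.38,0,0,0,0,0,-0.38,-0.38,0,0]

```text
t: 16.75
tool_pos: [0.4895, 0.1239, 0.2314]
orientation: [0.193, 2.688, 0.486]
force: [-0.5, -0.9, -3.7]
opening: 0.0159
gripper_force: 60.0
```

move_arm:
  deltas: [0,0,0,0,0,0,0,0,0,0,0,0,0,0,0,0,0,0,0,0,0,0,0,0,0,0,0,0,0,0,0,0,0,0,0,0,0,0,0,0,0,0,0,0,0,0,0,0,0,0,0,0,0,0,0,0]

```text
t: 17.75
tool_pos: [0.49, 0.1244, 0.2323]
orientation: [0.191, 2.687, 0.486]
force: [-0.1, 0.5, -5.3]
opening: 0.0157
gripper_force: 60.0
```

Run:
```python
from h import *
s=robot.read_state(); T=tool(); print(T.round(3),s["force"],np.abs(s["dq"]).max())
out=[]
for c in("scene","side"):
    im,d,X,W,K=cam(c)
    b,g,r=[im[...,i].astype(int) for i in(2,1,0)]
    t=(X-T[:3,3])@T[:3,:3]  # tool coords
    # tote coords: x=-tx, y=ty+.082, z from tool z
    k=(g>r+35)&(np.linalg.norm(t,axis=-1)<.22)
    v,u=np.nonzero(k); print(c,u.min(),u.max(),v.min(),v.max())
    crop=im[max(v.min()-15,0):v.max()+15,max(u.min()-15,0):u.max()+15]
    out.append(cv2.resize(crop,(390,390),interpolation=cv2.INTER_CUBIC))
    # floor plane fit
    q=t[k&(abs(t[...,1]+.1)<.06)&(abs(t[...,0])<.05)]
    print(len(q), np.percentile(q,[1,50,99],axis=0).round(3).tolist())
    for x in robot.recognise(c,"nut_1"):
        uu,vv=np.round(x["uv"]).astype(int); print("nut",round(x["confidence"],2),uu,vv,X[vv,uu].round(3),"tote",(t[vv,uu]*[-1,1,-1]+[0,.082,0]).round(3))
save("f1",np.hstack(out))
```

```text
[[-0.91   0.062  0.41   0.49 ]
 [ 0.201  0.93   0.307  0.124]
 [-0.362  0.362 -0.859  0.232]
 [ 0.     0.     0.     1.   ]] [-0.10784248  0.52320809 -5.31634271] 0.0019236510496250196
scene 276 360 205 255
790 [[-0.042, -0.16, -0.006], [0.018, -0.096, 0.03], [0.049, -0.041, 0.033]]
nut 0.6 344 235 [0.453 0.018 0.155] tote [-0.04  -0.048 -0.019]
side 314 368 214 282
539 [[-0.047, -0.16, -0.007], [-0.022, -0.124, 0.028], [0.047, -0.056, 0.033]]
nut 0.29 336 253 [0.507 0.072 0.188] tote [ 0.01   0.018 -0.029]
```

View pics/f1.png

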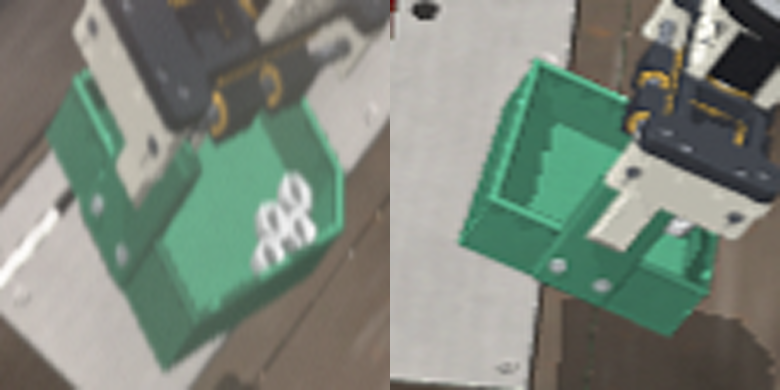

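Run:
```python
from h import *
T=tool(); im,d,X,W,K=cam("scene")
t=((X-T[:3,3])@T[:3,:3])*[-1,1,-1]+[0,.082,.036]
hsv=cv2.cvtColor(im,cv2.COLOR_RGB2HSV)
m=(hsv[...,1]<60)&(hsv[...,2]>110)&(abs(t[...,0])<.065)&(t[...,1]<.03)&(t[...,1]>-.085)&(t[...,2]<.03)&(t[...,2]>-.01)
p=t[m]; print(len(p)); D=np.linalg.norm(p[:,:2]-[-.048,-.068],axis=1)
print(D.min(),D.max(),p.min(0),p.max(0))
c=cv2.kmeans(p[:,:2].astype(np.float32),4,None,(3,50,1e-5),10,0)[2]; print(c,np.linalg.norm(c-[-.048,-.068],axis=1))
```

```text
268
0.0008701196963023117 0.14244669883437575 [-0.0552255  -0.08325894  0.00286009] [0.05711918 0.02876047 0.02021545]
[[-0.02862003 -0.07257243]
 [-0.04390461 -0.02632503]
 [-0.04196993 -0.05336835]
 [ 0.05143311  0.02844535]] [0.01991206 0.04187571 0.01582552 0.1385231 ]
```

Run:
```python
from h import *
T=tool(); im,d,X,W,K=cam("scene")
t=((X-T[:3,3])@T[:3,:3])*[-1,1,-1]+[0,.082,.036]
hsv=cv2.cvtColor(im,cv2.COLOR_RGB2HSV)
m=(hsv[...,1]<60)&(hsv[...,2]>110)&(abs(t[...,0])<.065)&(t[...,1]<.03)&(t[...,1]>-.085)&(t[...,2]<.03)&(t[...,2]>-.01)
far=m&(t[...,0]>.02); print(far.sum(),np.argwhere(far)[:5].tolist(),t[far][:5].round(3)); m&=~far
p=t[m]; c=cv2.kmeans(p[:,:2].astype(np.float32),4,None,(3,50,1e-5),10,0)[2]
print(c.round(3),np.linalg.norm(c-[-.048,-.068],axis=1),np.linalg.norm(p[:,:2]-[-.048,-.068],axis=1).max())
```

```text
0 [] []
[[-0.039 -0.041]
 [-0.047 -0.023]
 [-0.043 -0.062]
 [-0.026 -0.073]] [0.02791643 0.04531228 0.00760206 0.02258482] 0.06292568569673128
```

All nut pixels lie within 63 mm of the corner, the tilt is 0.54 rad and the arm is still, so I'm handing it in.

```bash
python3 -c "
from plant import robot
print(robot.close_job())"
```

```text
the job is handed in; nothing more can be done
None
```

The job is handed in, but no verdict came back: the tote is held still in the air at about 0.54 rad (31°) with the cut-off corner lowest, all four nuts in that corner (within about 63 mm by camera), and none spilled.

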